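Fit the hold-down stack on the bench lap's spindle

ROBOT

A 6-joint arm with a two-finger parallel gripper is mounted at the origin on the work surface. World frame = base frame: x ahead of the robot, y to its left, z up, the work surface at z = 0. Lengths are in m, angles in rad, forces in N, time in s.
With the tool pointing down it reaches from about 0.325 to 1 m from the base axis. Payload 5.1 kg.
Tool frame: the origin (TCP) lies at the very end of the fingers, on their centre line; the grasp point (between the pads) lies 19 mm behind it; z points along the fingers, y is the line along which they close (so a half turn about z gives the same grasp; the last joint's range is limited). The gripper opens to 85 mm and grips with 20 to 120 N. Pads are 22 mm wide; open, the fingers measure 114 mm over their backs; the gripper's body (76 mm by 85 mm) begins 54 mm behind the grasp point. The pads swing forward as they close: fully open they stand 13 mm farther back than shut.
Start: joints at [-1.412, 0.124, 1.65, -0, 1.367, -0.083], TCP at [0.156, -0.631, 0.231] pointing down, gripper open.
Joint ranges: [-2.61, 2.61], [-1.02, 2.33], [0.03, 2.71], [-1.35, 4.49], [0.32, 2.68], [-2.91, 2.91]. Speed limits (rad/s): [2.57, 2.57, 3.14, 3.14, 3.14, 3.14].

INTERFACE

Orientations are given as a unit quaternion [x, y, z, w].
In Python, from plant import state, camera, finish_job gives the robot as it stands.
- The arm moves only by the tool jog_arm, never from a script. Its argument "motion" is text: rows parted by semicolons, each of 6 numbers parted by spaces: the shift along the tool's x, y, z in units of 1000 mm (1.0 is 1000 mm), then the turn, a rotation vector about the tool's x, y, z in units of pi rad (1.0 is pi rad). A call has 1 to 5 rows; each row is the pose to reach, as a shift and turn from the pose commanded when the call began, along the tool's axes at that moment, turning the shorter way round; what a row does not reach only later rows make up. A row lasts 1/10 s, in which the tool goes at most 50 mm and 8.59 degrees, less where a joint would pass 70% of its speed; a pose out of reach is approached as far as the arm can. A call with a number of a shift or a turn outside -1 to 1 is refused whole. A call with a gripper value outside its range is refused whole. "grip" is the opening, from 0 (shut) to 1 (fully open), set as the call begins (left out, the last holds). The fingers move at their own pace and stop on an object; "force" is the grip in N (left out, the last holds). Time passes only in rows, so rows that repeat a pose let the fingers close. It gives the time, the measured TCP pose, the force, the opening and the grip force at its end, in the units of the state.
- state(): the state, without advancing time (a new reading comes with each control period).
- camera(name): name is "side" or "top" or "wrist"; returns a dict with "img" (400x640x3 uint8, red, green, blue), "mtx" (3x3 intrinsics, pixels), "k1" (the pictures are not rectified: a ray, as slopes to the right and down, at radius r is drawn at 1 + k1 r^2 times it, then the intrinsics apply), "R" (3x3) and "t" (3): a world point X has camera coordinates R X + t. Camera axes: x right, y down, z forward; pixel columns grow to the right and rows downward; lengths in m; the calibration is good to about 2 mm. A picture is of the moment at which its call begins. There is no depth.
- finish_job(): hands the job in; it is judged then, once.
The state is a dict: "t": time; "q": joint angles; "joint_velocities": joint speeds; "effort": joint torques, N m; "tool_pos": TCP position; "tool_rot": TCP orientation; "contact_force": force on the tool from outside, world axes, zero at the start; "wrist_torque": the same for the moment, N m; "opening": opening from 0.0 (shut) to 1.0 (fully open); "grip_force": force on a finger pad.
Only numpy, scipy, OpenCV 4.12 (cv2) and the standard library are available. Lean on these libraries where they do the work, as an engineer would, in place of code of your own. Each camera call takes 0.05 s, during which the arm holds its last target. There are 200 camera calls.

TASK

Secure the disc on the bench lap: put the long spacer on the spindle, then the keyed washer over the spindle's flats and right down on the spacer, turning it by feel until it drops, then push the retainer straight down until it clicks and sits flat on the washer. Feel your way and never lean hard on the machine. Leave the spare parts and everything else on the bench where they are.

Things in the scene. Friction and masses are not known exactly. Their poses are not given: they have to be found in the camera images.
- machine: bench lap (small disc polisher) fixed to the bench: grey housing 240 x 210 mm with a 200 mm splash rim up to 98 mm high, black control strip on its -x side; origin on the upright spindle's axis at table height. Part of it: the copper-edged steel lap disc, 148 mm across, and the spindle are held by the spindle lock and do not turn.
- spindle_seat (a point): point on the spindle's axis at the top face of the lap disc, exactly 105 mm above the table. Spindle above it: round, 24 mm diameter, up to 15.5 mm; from there to 28 mm the same 24 mm with two flats (14 mm across flats), ending in a shoulder; above the shoulder a round nose of 14 mm, with a groove 37.4 mm up, coned from 46 mm to a 9 mm tip at 51 mm. The flats are not reported: they run parallel to the machine's x axis give or take 1 rad, wherever the spindle stopped
- spacer: the long spacer, a steel sleeve 36 mm outside, 25.6 mm bore, 20 mm high; lies flat on a 3 mm thick green mat (its underside 3 mm above the table); origin at the centre of its underside, z along the bore. Seated, its underside is on the lap disc
- washer: keyed steel washer 50 mm outside, 9 mm thick, its 25.8 mm bore narrowed by two flats 15.8 mm apart; the flats run along its own x axis (a half turn is the same); lies flat on a 3 mm thick green mat (its underside 3 mm above the table); origin at the centre of its underside, z along the bore. Unless its flats match the spindle's within about 0.08 rad it rests on the shoulder at 28 mm; matched, it drops to the spacer at 20 mm
- retainer: aluminium push-on retainer, a ring 42 mm outside, 15.4 mm bore, 18 mm high, with two small spring balls in its bore at mid height; lies flat on a 3 mm thick green mat (its underside 3 mm above the table); origin at the centre of its underside, z along the bore. Sliding it down the nose takes some 5 to 10 N; home, it sits on the washer at 29 mm and the balls are in the groove
- spare_spacer: short spare sleeve, 36 mm outside, 25.6 mm bore, only 10 mm high, not to be used; lies flat on a 3 mm thick green mat (its underside 3 mm above the table); origin at the centre of its underside, z along the bore
- plain_washer: spare plain washer, 34 mm outside, 9 mm round bore, 5 mm thick, not to be used; lies flat on a 3 mm thick green mat (its underside 3 mm above the table); origin at the centre of its underside, z along the bore
- hammer: chasing hammer lying beyond the mat, 240 mm long, wooden handle; origin about its middle
- bench_block: polished steel bench block 100 x 100 x 22 mm on a small mat; origin under its middle
- ring_mandrel: tapered steel ring stick with a wooden handle, 310 mm long, lying behind the machine; origin at the handle's end
- oil_bottle: white bottle, 44 mm across, 110 mm tall, on the right; origin under its middle
- tin: low round tin, 72 mm across, 45 mm tall, left of the machine; origin under its middle
Things that resemble listed ones, but are neither listed nor needed, are in the scene too. Leave any pink or turquoise look-alike of the washer alone.

How it is judged:
By the outcome, as a careful person would: the job done as asked, in the order asked, and still so for the second after the job is handed in, with the robot touching nothing.
It also fails if it takes over 72 s, if anything falls off the work surface, if the arm or the gripper's body presses on something with over 40 N, if the wrist force passes 120 N, or if a joint passes its speed limit or range.

## Working session

There is one attempt and no reset: what is moved stays moved. The work goes in short steps, Python scripts to look and compute and a tool call to move; the robot and the scene stay as the last step left them, time stands still between calls to the robot, and variables do not carry over. Pictures are saved under pics/ and viewed, at most 10 in all, crops included, and the job is handed in when it is done.

Besides the shell and the picture viewer there is one more tool, called after "Emit:" by a JSON object that holds its "op" and its "data", one argument or row to a line. jog_arm: Moves the arm, as the interface text tells. Its arguments: {"type":"object","properties":{"motion":{"type":"string"},"grip":{"type":"number"},"force":{"type":"number"}},"required":["motion"]}

```bash
mkdir -p pics; ls
cat > h.py <<'E'
import numpy as np, cv2, json
from scipy.spatial.transform import Rotation as R
from plant import state, camera, finish_job
def grab(n,f):
    c=camera(n); cv2.imwrite('pics/'+f+'.png',c['img'][:,:,::-1])
    np.savez('pics/'+f+'.npz',**{k:np.array(v) for k,v in c.items()}); return c
def load(f): return dict(np.load('pics/'+f+'.npz'))
def back(c,u,v,z):
    K=np.array(c['mtx']);d=np.array([(u-K[0,2])/K[0,0],(v-K[1,2])/K[1,1]]);s=d.copy()
    for _ in range(30): s=d/(1+float(c['k1'])*(s@s))
    Rm=np.array(c['R']);t=np.array(c['t']);o=-Rm.T@t;r=Rm.T@np.array([s[0],s[1],1]);return o+r*(z-o[2])/r[2]
def proj(c,X):
    K=np.array(c['mtx']);p=np.array(c['R'])@np.array(X)+np.array(c['t']);s=p[:2]/p[2];s=s*(1+float(c['k1'])*(s@s));return np.array([K[0,0]*s[0]+K[0,2],K[1,1]*s[1]+K[1,2]])
def delta(pos,rotvec_or_R=None):
    s=state();Rt=R.from_quat(s['tool_rot']);return Rt.inv().apply(np.array(pos)-s['tool_pos'])
E
python3 - <<'E'
from h import *
for n in ['top','side','wrist']:
    c=grab(n,n+'0'); print(n,c['mtx'][0],c['k1'],-np.array(c['R']).T@c['t'])
s=state();print(s['tool_pos'],R.from_quat(s['tool_rot']).as_matrix().round(3),s['t'],s['contact_force'])
E
```

```text
pics
top [428.79189928   0.         320.24899109] -0.09972659589550614 [ 0.33683159 -0.00984221  1.31232198]
side [472.03619625   0.         322.06425367] 0.0010631597996629957 [ 0.22583932 -1.03867141  0.96983731]
wrist [339.85362174   0.         326.72534834] -0.01928876960521386 [ 0.2210604  -0.61515351  0.3730323 ]
[ 0.15551748 -0.63063507  0.23033794] [[ 0.971  0.239 -0.   ]
 [ 0.239 -0.971  0.002]
 [ 0.    -0.002 -1.   ]] 0.15 [ 0.68069537  0.23711082 -0.41236544]
```

View pics/top0.png

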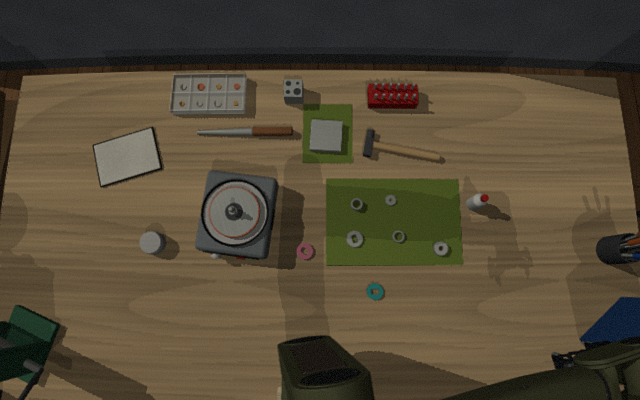

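View pics/side0.png

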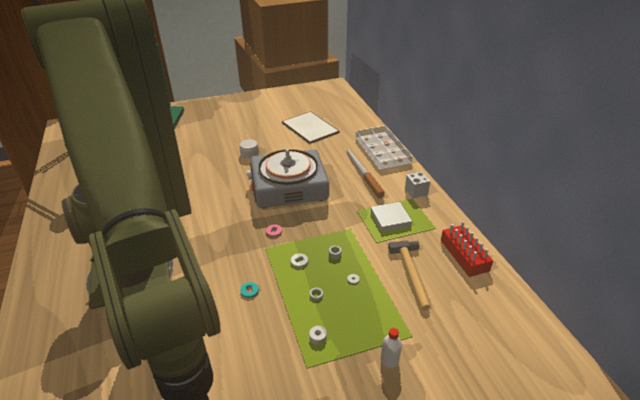

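Both views show the machine at top (237,213). On the mat in the top view are rings at (357,204), (391,200), (355,240), (399,237) and (442,248). The look-alikes are pink (305,251) and turquoise (375,291). Next is a close crop.

Run:
```python
from h import *
a=cv2.imread('pics/top0.png')[185:265,335:460];b=cv2.imread('pics/side0.png')[235:350,280:370]
m=cv2.imread('pics/top0.png')[175:250,200:275]
a=cv2.resize(a,(500,320),interpolation=3);b=cv2.resize(b,(270,345),interpolation=3);m=cv2.resize(m,(225,225),interpolation=3)
o=np.zeros((580,780,3),np.uint8);o[:320,:500]=a;o[:345,505:775]=b;o[350:575,:225]=m
cv2.imwrite('pics/crop.png',cv2.convertScaleAbs(o,alpha=1.5))
c=load('top0')
for n,u,v,z in [('A',357,204,.02),('plain',391,200,.008),('washer',355,240,.012),('B',399,237,.015),('ret',442,248,.021),('spindle',234,211,.15),('lap',234,212,.105)]: print(n,back(c,u,v,z).round(4))
```

```text
A [ 0.5677 -0.1222  0.02  ]
plain [ 0.5828 -0.2292  0.008 ]
washer [ 0.4582 -0.1155  0.012 ]
B [ 0.4671 -0.2494  0.015 ]
ret [ 0.433  -0.3785  0.021 ]
spindle [0.5235 0.2278 0.15  ]
lap [0.5279 0.2369 0.105 ]
```

View pics/crop.png

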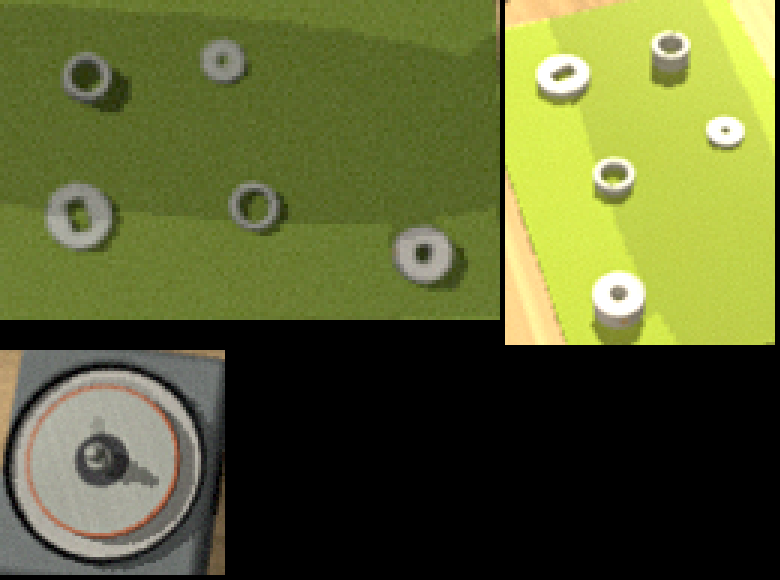

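View pics/wrist0.png

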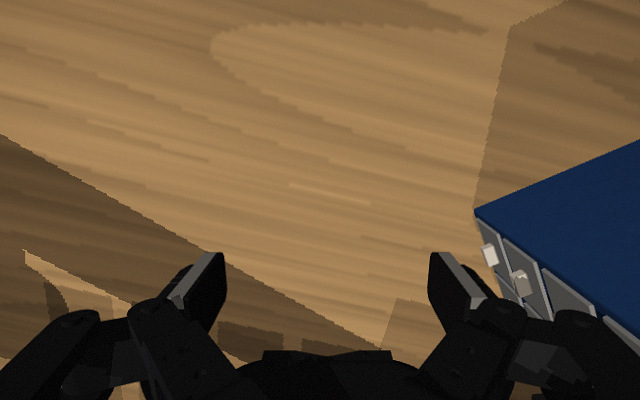

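The close crop settles which part is which (top-view pixels):
- **(357,204):** tall sleeve, the long spacer.
- **(399,237):** short sleeve, the spare.
- **(355,240):** keyed washer with a slotted bore.
- **(391,200):** plain washer.
- **(442,248):** retainer.

The pink and turquoise rings are off the mat. I'll head for the spacer.

Emit:
{"op": "jog_arm", "data": {
  "motion": "0.52 -0.396 0.08 0 0 0.0767;0.52 -0.396 0.08 0 0 0.0767;0.52 -0.396 0.08 0 0 0.0767;0.52 -0.396 0.08 0 0 0.0767;0.52 -0.396 0.08 0 0 0.0767",
  "grip": 0.7
}}

```text
t: 0.65
tool_pos: [0.312, -0.436, 0.2004]
tool_rot: [1.0, 0.0, 0.0, -0.0]
contact_force: [0.8, -0.7, -0.6]
opening: 0.701
grip_force: 0.0
```

Emit:
{"op": "jog_arm", "data": {
  "motion": "0.128 -0.157 0.03 0 0 0;0.128 -0.157 0.03 0 0 0;0.128 -0.157 0.03 0 0 0;0.128 -0.157 0.03 0 0 0;0.128 -0.157 0.03 0 0 0"
}}

```text
t: 1.15
tool_pos: [0.4408, -0.2763, 0.1695]
tool_rot: [1.0, 0.003, -0.001, -0.001]
contact_force: [-0.9, -0.2, -0.1]
opening: 0.698
grip_force: 0.0
```

Emit:
{"op": "jog_arm", "data": {
  "motion": "0.115 -0.157 0.02 0 0 0;0.115 -0.157 0.02 0 0 0;0.115 -0.157 0.02 0 0 0;0.115 -0.157 0.02 0 0 0;0.115 -0.157 0.02 0 0 0"
}}

```text
t: 1.65
tool_pos: [0.5556, -0.1203, 0.1502]
tool_rot: [1.0, 0.003, -0.0, -0.001]
contact_force: [-0.6, -0.8, -0.0]
opening: 0.699
grip_force: 0.0
```

Run:
```python
from h import *
c=grab('wrist','w1');s=state();print(s['tool_pos'])
print(proj(c,s['tool_pos']), proj(c,[.5677,-.1222,.023]), proj(c,[.4582,-.1155,.012]))
```

```text
[ 0.5545487  -0.1221444   0.15030552]
[329.33704766 260.55144312] [328.55192891 176.43572412] [320.23157623 289.95266222]
```

View pics/w1.png

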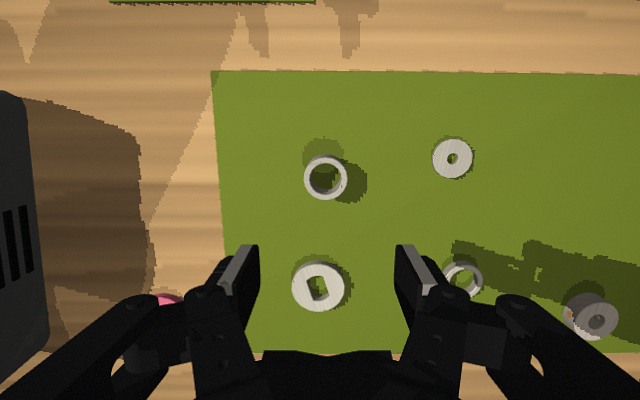

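The wrist view shows the spacer top at (325,178), the washer at (318,287) with its slot near vertical, the plain washer at (453,158), and part of the spare sleeve and retainer on the right. I'll measure with ellipse fits.

```bash
cat >> h.py <<'E'
def plane(c,z,cx,cy,half=.035,res=.00025):
    """metric top-down resample of plane z; col -> -y, row -> -x (image up = +x)"""
    n=int(2*half/res);j,i=np.meshgrid(np.arange(n),np.arange(n));X=cx+half-i*res;Y=cy+half-j*res
    K=np.array(c['mtx']);P=np.stack([X,Y,np.full_like(X,z)],-1)@np.array(c['R']).T+np.array(c['t'])
    s=P[...,:2]/P[...,2:];s=s*(1+float(c['k1'])*(s**2).sum(-1,keepdims=True))
    return cv2.remap(np.array(c['img']),(K[0,0]*s[...,0]+K[0,2]).astype('f4'),(K[1,1]*s[...,1]+K[1,2]).astype('f4'),1)
def blob(im,thr=25):
    """light unsaturated parts"""
    hsv=cv2.cvtColor(im,cv2.COLOR_RGB2HSV);return ((hsv[...,1]<70)&(hsv[...,2]>110)).astype('u1')*255
E
python3 - <<'E'
from h import *
c=load('w1')
for n,x,y,z in [('sp',.5677,-.1222,.023),('wa',.4582,-.1155,.012)]:
    im=plane(c,z,x,y);m=blob(im);cs,h=cv2.findContours(m,cv2.RETR_CCOMP,cv2.CHAIN_APPROX_NONE)
    for k in range(len(cs)):
        if len(cs[k])>60:
            (u,v),r=cv2.minEnclosingCircle(cs[k]);e=cv2.fitEllipse(cs[k]);mr=cv2.minAreaRect(cs[k])
            f=lambda u,v:(round(x+.035-v*.00025,4),round(y+.035-u*.00025,4))
            print(n,h[0][k][3],'circ',f(u,v),r*.25,'ell',f(*e[0]),np.array(e[1])*.25,round(e[2],1),'rect',f(*mr[0]),np.array(mr[1])*.25,mr[2])
E
```

```text
sp -1 circ (0.567, -0.1195) 18.86859893798828 ell (0.5663, -0.1193) [34.80294037 36.7078743 ] 154.1 rect (0.566, -0.1194) [35.68252945 35.51839447] 23.198589324951172
sp 0 circ (0.566, -0.1195) 13.3402099609375 ell (0.5665, -0.1187) [23.34824753 26.67006683] 44.9 rect (0.567, -0.1183) [22.6274147  25.98617363] 45.0
wa -1 circ (0.4618, -0.113) 26.468461990356445 ell (0.461, -0.1127) [48.36703873 51.66398621] 152.8 rect (0.4605, -0.1126) [50.19972229 49.30529785] 26.56505012512207
wa 0 circ (0.4604, -0.1128) 13.101470947265625 ell (0.4612, -0.1125) [18.06000519 26.19096947] 169.5 rect (0.4608, -0.1129) [25.14293861 16.64223099] 73.3007583618164
```

Emit:
{"op": "jog_arm", "data": {
  "motion": "0.011 -0.002 0.045 0 0 0;0.011 -0.002 0.09 0 0 0;0.011 -0.002 0.125 0 0 0;0.011 -0.002 0.138 0 0 0;0.011 -0.002 0.144 0 0 0"
}}

```text
t: 2.2
tool_pos: [0.5637, -0.1226, 0.0056]
tool_rot: [1.0, -0.0, -0.001, -0.0]
contact_force: [-0.4, -0.2, -0.6]
opening: 0.7
grip_force: 0.0
```

Emit:
{"op": "jog_arm", "data": {
  "motion": "0 0 0 0 0 0;0 0 0 0 0 0;0 0 0 0 0 0;0 0 0 0 0 0;0 0 0 0 0 0",
  "grip": 0.3,
  "force": 40
}}

```text
t: 2.7
tool_pos: [0.5668, -0.1224, 0.0093]
tool_rot: [1.0, 0.001, 0.002, 0.001]
contact_force: [0.2, -0.5, 7.1]
opening: 0.399
grip_force: 40.4
```

Emit:
{"op": "jog_arm", "data": {
  "motion": "0 0 -0.01 0 0 0;0 0 -0.04 0 0 0;0 0 -0.09 0 0 0;-0.02 -0.02 -0.13 0 0 0;-0.04 -0.05 -0.16 0 0 0"
}}

```text
t: 3.2
tool_pos: [0.5256, -0.0721, 0.1708]
tool_rot: [1.0, -0.001, 0.002, 0.0]
contact_force: [0.5, 0.2, -0.3]
opening: 0.4
grip_force: 40.1
```

Emit:
{"op": "jog_arm", "data": {
  "motion": "-0.08 -0.31 -0.13 0 0 0;-0.08 -0.31 -0.13 0 0 0;-0.08 -0.31 -0.13 0 0 0;-0.08 -0.31 -0.13 0 0 0;-0.08 -0.31 -0.13 0 0 0"
}}

```text
t: 3.7
tool_pos: [0.4656, 0.1542, 0.2622]
tool_rot: [1.0, 0.0, 0.0, -0.0]
contact_force: [0.2, 0.1, 0.1]
opening: 0.398
grip_force: 40.1
```

Emit:
{"op": "jog_arm", "data": {
  "motion": "-0.025 -0.08 -0.03 0 0 0;-0.025 -0.08 -0.03 0 0 0;-0.025 -0.08 -0.03 0 0 0;-0.025 -0.08 -0.03 0 0 0"
}}

```text
t: 4.1
tool_pos: [0.4413, 0.2331, 0.2914]
tool_rot: [1.0, 0.002, 0.0, 0.0]
contact_force: [-0.6, -0.6, -0.7]
opening: 0.401
grip_force: 40.1
```

Run:
```python
from h import *
c=grab('wrist','w2');s=state();print(s['tool_pos'],proj(c,[.525,.232,.156]))
i=cv2.imread('pics/w2.png');u,v=proj(c,[.525,.232,.14]).astype(int)
j=cv2.resize(i[max(0,v-60):v+60,u-60:u+60],(400,400),interpolation=3)
o=np.zeros((400,800,3),np.uint8);o[:250,:400]=cv2.resize(i,(400,250));o[:j.shape[0],400:]=j;cv2.imwrite('pics/w2b.png',cv2.convertScaleAbs(o,alpha=1.4));print(u,v)
```

```text
[0.44143611 0.2322422  0.29067192] [327.66774024  84.29409067]
327 85
```

View pics/w2b.png

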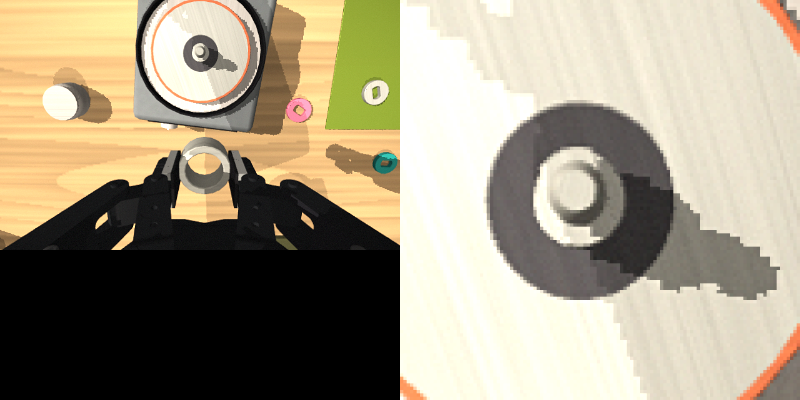

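The wrist view shows the spindle nose near full-image (320,81) inside a dark boss ring near (321,85), and the spacer held at about (330,267). I'll fit these numerically and average the noisy pose readings.

Run:
```python
from h import *
P=[]
for k in range(5):
    c=camera('wrist');s=state();P.append(s['tool_pos'])
    if k in(0,4): print('cam',(-np.array(c['R']).T@c['t']).round(4))
print(np.mean(P,0).round(4),np.std(P,0).round(4),'F',s['contact_force'])
def fits(z,x,y,mask,half,tag,inv=False):
    im=plane(c,z,x,y,half);m=mask(im);cs,h=cv2.findContours(m,cv2.RETR_CCOMP,cv2.CHAIN_APPROX_NONE)
    for k in range(len(cs)):
        if len(cs[k])>120:
            e=cv2.fitEllipse(cs[k]);print(tag,h[0][k][3],(round(x+half-e[0][1]*.00025,4),round(y+half-e[0][0]*.00025,4)),(np.array(e[1])*.25).round(1),round(e[2]))
H=lambda im:cv2.cvtColor(im,cv2.COLOR_RGB2HSV)
fits(.105,.525,.235,lambda im:((H(im)[...,1]>120)&(H(im)[...,0]<12)&(im[...,0]>120)).astype('u1')*255,.09,'copper')
fits(.105,.525,.235,lambda im:(im.max(-1)<105).astype('u1')*255,.035,'dark')
s0=np.mean(P,0)
fits(s0[2]+.0145,s0[0],s0[1],blob,.03,'held')
im=plane(c,.133,.525,.235,.03);cv2.imwrite('pics/p133.png',cv2.resize(im[:,:,::-1],(480,480)))
```

```text
cam [0.509  0.2319 0.4335]
cam [0.5096 0.2309 0.433 ]
[0.4418 0.2315 0.2902] [0.0001 0.0001 0.0001] F [-0.18308625 -0.07451414 -1.2628136 ]
copper -1 (0.5267, 0.2383) [145.8 146.3] 88
copper 0 (0.5269, 0.2384) [140.5 140.5] 92
dark -1 (0.5251, 0.2342) [48.6 65.5] 116
dark 0 (0.529, 0.2418) [19.7 26.9] 178
held -1 (np.float64(0.4434), np.float64(0.2313)) [30.6 38.3] 164
```

View pics/p133.png

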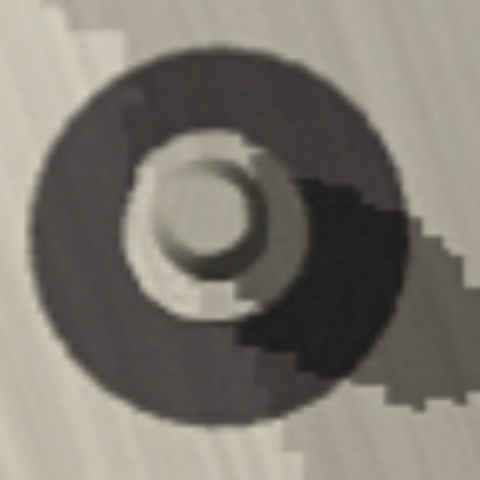

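The rectified view shows the shoulder circle centred at about (217,225) px, i.e. world (0.527,0.238), which agrees with the copper edge fit. Next I'll locate the held spacer in the same camera frame, so calibration bias cancels.

Run:
```python
from h import *
c=load('w2');x0,y0=.4418,.2315
for dz in (.0125,.0145):
    im=plane(c,.2902+dz,x0,y0,.03,.00025);m=blob(im)/255.
    X=np.linspace(.03,-.03,240,endpoint=False);best=[]
    j,i=np.meshgrid(np.arange(240),np.arange(240));PX=.03-i*.00025;PY=.03-j*.00025
    for dx in np.arange(-.005,.0051,.0005):
        for dy in np.arange(-.005,.0051,.0005):
            r=np.hypot(PX-dx,PY-dy);fr=np.abs(PY-dy)<.0115
            ring=(r>.0128)&(r<.018)&fr;out=(r>.0182)&(r<.021)&fr;inn=(r<.0125)
            best.append((m[ring].mean()-m[out].mean()-.5*m[inn].mean(),dx,dy,m[ring].mean(),m[out].mean()))
    print(dz,[tuple(np.round(b,4)) for b in sorted(best)[-4:]])
    cv2.imwrite('pics/held%d.png'%(dz*1e4),cv2.resize(im[:,:,::-1],(480,480)))
a=np.hstack([cv2.imread('pics/held145.png')[:, :400],cv2.resize(cv2.imread('pics/p133.png')[90:350,90:350],(400,480),interpolation=3)])
a[:,400:]=cv2.createCLAHE(4,(4,4)).apply(a[:,400:,1].copy())[...,None]
cv2.imwrite('pics/held2.png',a)
```

```text
0.0125 [(np.float64(0.4709), np.float64(-0.002), np.float64(0.0015), np.float64(0.6578), np.float64(0.1869)), (np.float64(0.4769), np.float64(-0.002), np.float64(0.001), np.float64(0.6474), np.float64(0.1705)), (np.float64(0.4773), np.float64(-0.0015), np.float64(0.002), np.float64(0.676), np.float64(0.1955)), (np.float64(0.4791), np.float64(-0.0015), np.float64(0.0015), np.float64(0.6657), np.float64(0.1864))]
0.0145 [(np.float64(0.4768), np.float64(-0.0005), np.float64(0.001), np.float64(0.6488), np.float64(0.172)), (np.float64(0.4808), np.float64(-0.0005), np.float64(0.0015), np.float64(0.6652), np.float64(0.1829)), (np.float64(0.4879), np.float64(-0.001), np.float64(0.001), np.float64(0.6553), np.float64(0.1674)), (np.float64(0.4892), np.float64(-0.001), np.float64(0.0015), np.float64(0.668), np.float64(0.1788))]
```

View pics/held2.png

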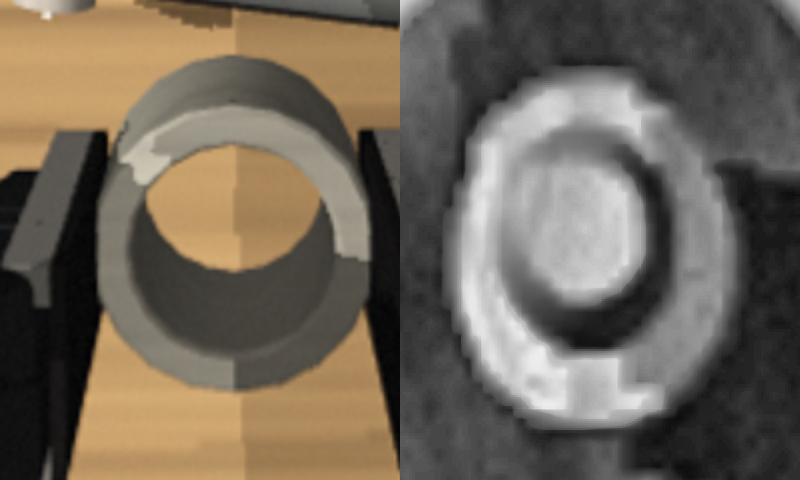

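The spacer is held square, its rim centred about 1 mm from the TCP axis in the camera frame. The relative fit puts the spindle at a TCP of about (0.528,0.237). I'll go over the nose and feel down.

Emit:
{"op": "jog_arm", "data": {
  "motion": "0.043 -0.003 0.02 0 0 0;0.086 -0.0055 0.05 0 0 0;0.086 -0.0055 0.09 0 0 0;0.086 -0.0055 0.125 0 0 0;0.086 -0.0055 0.144 0 0 0"
}}

```text
t: 4.9
tool_pos: [0.5263, 0.2364, 0.1422]
tool_rot: [1.0, -0.001, -0.003, 0.001]
contact_force: [-0.5, -0.3, -0.0]
opening: 0.394
grip_force: 40.1
```

Emit:
{"op": "jog_arm", "data": {
  "motion": "0 0 0 0 0 0;0 0 0.002 0 0 0;0 0 0.004 0 0 0;0 0 0.006 0 0 0;0 0 0.008 0 0 0"
}}

```text
t: 5.4
tool_pos: [0.5286, 0.2384, 0.1404]
tool_rot: [1.0, 0.0, 0.001, -0.0]
contact_force: [0.0, 0.8, -0.3]
opening: 0.4
grip_force: 40.1
```

```bash
cat >> h.py <<'E'
def rd(n=5):
    P=[];F=[];T=[]
    for k in range(n):
        camera('side');s=state();P.append(s['tool_pos']);F.append(s['contact_force']);T.append(s['wrist_torque'])
    print('t',round(s['t'],2),'pos',np.mean(P,0).round(4),np.std(P,0).round(4),'F',np.mean(F,0).round(2),np.std(F,0).round(2),'T',np.mean(T,0).round(3),'rot',R.from_quat(s['tool_rot']).as_rotvec().round(3),'op',round(s['opening'],3))
E
python3 -c "from h import *;rd()"
```

```text
t 5.65 pos [0.528  0.2382 0.1394] [0.0001 0.     0.0001] F [ 0.01  0.11 -0.53] [0.2  0.58 0.56] T [ 0.     0.02  -0.021] rot [-3.141e+00 -2.000e-03 -1.000e-03] op 0.399
```

Emit:
{"op": "jog_arm", "data": {
  "motion": "0 0 0.001 0 0 0;0 0 0.002 0 0 0;0 0 0.003 0 0 0;0 0 0.004 0 0 0;0 0 0.004 0 0 0"
}}

```text
t: 6.15
tool_pos: [0.5277, 0.2381, 0.1347]
tool_rot: [1.0, 0.0, -0.0, 0.0]
contact_force: [-0.3, 1.4, -0.7]
opening: 0.398
grip_force: 40.1
```

```bash
python3 -c "from h import *;rd(3)"
```

```text
t 6.3 pos [0.5278 0.2381 0.1349] [0.     0.     0.0001] F [ 0.44  0.37 -0.46] [0.29 0.82 0.55] T [0.015 0.016 0.008] rot [-3.142e+00 -1.000e-03  0.000e+00] op 0.397
```

Emit:
{"op": "jog_arm", "data": {
  "motion": "0 0 0.002 0 0 0;0 0 0.004 0 0 0;0 0 0.006 0 0 0;0 0 0.007 0 0 0;0 0 0.007 0 0 0"
}}

```text
t: 6.8
tool_pos: [0.5277, 0.238, 0.1277]
tool_rot: [1.0, 0.0, -0.0, 0.0]
contact_force: [0.7, -0.3, -0.6]
opening: 0.396
grip_force: 40.1
```

```bash
python3 -c "from h import *;rd(3)"
```

```text
t 6.95 pos [0.5278 0.2381 0.1279] [0.     0.     0.0001] F [ 0.16  0.01 -0.93] [0.31 0.2  0.42] T [-0.015 -0.024 -0.019] rot [-3.142e+00 -1.000e-03 -0.000e+00] op 0.395
```

Emit:
{"op": "jog_arm", "data": {
  "motion": "0 0 0.003 0 0 0;0 0 0.006 0 0 0;0 0 0.009 0 0 0;0 0 0.011 0 0 0;0 0 0.012 0 0 0"
}}

```text
t: 7.45
tool_pos: [0.5277, 0.2382, 0.1157]
tool_rot: [1.0, 0.0, -0.0, -0.0]
contact_force: [-1.1, 2.1, 0.7]
opening: 0.396
grip_force: 40.2
```

```bash
python3 -c "from h import *;rd(3)"
```

```text
t 7.6 pos [0.5276 0.2382 0.1156] [0. 0. 0.] F [-0.31  1.83 -1.53] [0.33 0.49 0.49] T [ 0.305  0.119 -0.005] rot [-3.141e+00 -1.000e-03  1.000e-03] op 0.401
```

Emit:
{"op": "jog_arm", "data": {
  "motion": "0 -0.0003 0.001 0 0 0;0 -0.0003 0.002 0 0 0;0 -0.0003 0.003 0 0 0;0 -0.0003 0.004 0 0 0;0 -0.0003 0.004 0 0 0"
}}

```text
t: 8.1
tool_pos: [0.5278, 0.2384, 0.1119]
tool_rot: [1.0, 0.0, -0.0, 0.0]
contact_force: [-0.9, 1.2, -0.5]
opening: 0.4
grip_force: 40.2
```

```bash
python3 -c "from h import *;rd(3)"
```

```text
t 8.25 pos [0.5278 0.2384 0.1119] [0. 0. 0.] F [-1.21  1.7  -0.52] [0.34 0.06 0.14] T [0.194 0.222 0.003] rot [ 3.142e+00  1.000e-03 -0.000e+00] op 0.393
```

Emit:
{"op": "jog_arm", "data": {
  "motion": "0 -0.0002 0.0007 0 0 0;0 -0.0002 0.0014 0 0 0;0 -0.0002 0.002 0 0 0;0 -0.0002 0.0025 0 0 0"
}}

```text
t: 8.65
tool_pos: [0.5279, 0.2386, 0.1112]
tool_rot: [1.0, 0.0, -0.0, 0.0]
contact_force: [-6.7, -1.7, 11.4]
opening: 0.397
grip_force: 41.2
```

```bash
python3 -c "from h import *;rd(3)"
```

```text
t 8.8 pos [0.5279 0.2386 0.1113] [0. 0. 0.] F [-6.62 -1.76  8.6 ] [0.08 0.42 0.19] T [-0.223  1.075 -0.003] rot [ 3.141e+00  2.000e-03 -1.000e-03] op 0.395
```

The spacer bottomed at 0.1113, exactly the height predicted for being seated on the disc. I'll release, lift and go to the washer.

Emit:
{"op": "jog_arm", "data": {
  "motion": "0 0 -0.002 0 0 0;0 0 -0.002 0 0 0;0 0 -0.002 0 0 0;0 0 -0.002 0 0 0",
  "grip": 0.7
}}

```text
t: 9.2
tool_pos: [0.5279, 0.2385, 0.1112]
tool_rot: [1.0, 0.0, -0.0, 0.0]
contact_force: [-0.6, 0.3, -0.8]
opening: 0.699
grip_force: 0.0
```

Emit:
{"op": "jog_arm", "data": {
  "motion": "0 0 -0.01 0 0 0;0 0 -0.03 0 0 0;0 0 -0.07 0 0 0;-0.01 0.02 -0.11 0 0 0;-0.02 0.05 -0.13 0 0 0"
}}

```text
t: 9.7
tool_pos: [0.5093, 0.1893, 0.2468]
tool_rot: [1.0, 0.002, 0.003, -0.001]
contact_force: [1.6, -0.8, 1.0]
opening: 0.701
grip_force: 0.0
```

Emit:
{"op": "jog_arm", "data": {
  "motion": "-0.008 0.04 0 0 0 0;-0.016 0.08 0.01 0 0 0;-0.024 0.12 0.02 0 0 0;-0.032 0.16 0.03 0 0 0;-0.04 0.2 0.05 0 0 0"
}}

```text
t: 10.2
tool_pos: [0.4688, -0.013, 0.1936]
tool_rot: [1.0, 0.001, 0.002, 0.0]
contact_force: [1.2, -0.9, 0.1]
opening: 0.705
grip_force: 0.0
```

Emit:
{"op": "jog_arm", "data": {
  "motion": "-0.01 0.04 0.02 0 0 0;-0.018 0.08 0.04 0 0 0;-0.018 0.1 0.043 0 0 0;-0.018 0.1 0.043 0 0 0"
}}

```text
t: 10.6
tool_pos: [0.4495, -0.1134, 0.1482]
tool_rot: [1.0, -0.002, -0.0, 0.0]
contact_force: [-0.1, -0.3, 0.2]
opening: 0.698
grip_force: 0.0
```

```bash
cat > wm.py <<'E'
from h import *
def meas(c,n,x,y,z,mn=60):
    im=plane(c,z,x,y);m=blob(im);cs,h=cv2.findContours(m,cv2.RETR_CCOMP,cv2.CHAIN_APPROX_NONE)
    for k in range(len(cs)):
        if len(cs[k])>mn:
            e=cv2.fitEllipse(cs[k]);mr=cv2.minAreaRect(cs[k])
            f=lambda u,v:(round(float(x)+.035-v*.00025,4),round(float(y)+.035-u*.00025,4))
            M=cv2.moments(cs[k]);a=.5*np.degrees(np.arctan2(2*M['mu11'],M['mu20']-M['mu02']))
            print(n,h[0][k][3],'ell',f(*e[0]),(np.array(e[1])*.25).round(1),round(e[2],1),'rect',(np.array(mr[1])*.25).round(1),round(mr[2],1),'mom long axis',round(a,1))
    return im
E
python3 - <<'E'
from wm import *
rd(3);c=grab('wrist','w3');s=state();meas(c,'wa',.461,-.1127,.012)
t=load('top0')
E
```

```text
t 10.75 pos [ 0.4504 -0.1117  0.1492] [0.0002 0.0005 0.0002] F [-0.09  0.46  0.05] [0.41 0.57 0.84] T [ 0.036  0.011 -0.005] rot [3.142e+00 1.000e-03 2.000e-03] op 0.697
wa -1 ell (0.4603, -0.1128) [48.7 49.8] 158.7 rect [49.1 49. ] 26.6 mom long axis 68.8
wa 0 ell (0.4605, -0.1126) [18.2 27.5] 164.7 rect [25.5 16.8] 72.1 mom long axis 75.3
```

The washer is at (0.4604,-0.1127), diameter about 49.5 mm (50 expected). Its slot lies about 15° from world x. I'll descend over it and feel for the mat.

Emit:
{"op": "jog_arm", "data": {
  "motion": "0.01 0.001 0.04 0 0 0;0.01 0.001 0.08 0 0 0;0.01 0.001 0.115 0 0 0;0.01 0.001 0.135 0 0 0;0.01 0.001 0.143 0 0 0"
}}

```text
t: 11.3
tool_pos: [0.4589, -0.1107, 0.0035]
tool_rot: [1.0, 0.001, -0.002, -0.001]
contact_force: [-0.5, -1.0, -0.3]
opening: 0.701
grip_force: 0.0
```

Emit:
{"op": "jog_arm", "data": {
  "motion": "0 0 0.001 0 0 0;0 0 0.002 0 0 0;0 0 0.003 0 0 0;0 0 0.003 0 0 0"
}}

```text
t: 11.7
tool_pos: [0.4611, -0.1127, 0.0038]
tool_rot: [1.0, 0.0, 0.001, 0.0]
contact_force: [0.7, -0.1, -0.1]
opening: 0.701
grip_force: 0.0
```

```bash
python3 -c "from h import *;rd(3);grab('wrist','w4')"
```

```text
t 11.85 pos [ 0.4608 -0.1127  0.0034] [0.0001 0.     0.0002] F [ 0.26 -0.22  0.02] [0.91 0.54 0.13] T [ 0.014 -0.012 -0.015] rot [3.141e+00 1.000e-03 2.000e-03] op 0.702
```

Emit:
{"op": "jog_arm", "data": {
  "motion": "0 0 0.001 0 0 0;0 0 0.002 0 0 0;0 0 0.003 0 0 0;0 0 0.003 0 0 0"
}}

```text
t: 12.3
tool_pos: [0.4599, -0.1124, -0.0008]
tool_rot: [1.0, 0.0, -0.0, -0.0]
contact_force: [0.6, -0.1, -0.1]
opening: 0.703
grip_force: 0.0
```

```bash
python3 -c "from h import *;rd(2)"
```

```text
t 12.4 pos [ 0.46   -0.1124 -0.0007] [0. 0. 0.] F [ 0.56  0.48 -0.19] [0.44 0.71 0.6 ] T [-0.008  0.019  0.042] rot [-3.142e+00 -1.000e-03  0.000e+00] op 0.697
```

Emit:
{"op": "jog_arm", "data": {
  "motion": "0 0 0 0 0 0;0 0 0 0 0 0;0 0 0 0 0 0;0 0 0 0 0 0",
  "grip": 0.4,
  "force": 40
}}

```text
t: 12.8
tool_pos: [0.4611, -0.1128, 0.0005]
tool_rot: [1.0, 0.0, 0.001, 0.0]
contact_force: [-0.9, -0.6, 6.5]
opening: 0.556
grip_force: 44.8
```

```bash
python3 -c "from h import *;rd(2)"
```

```text
t 12.9 pos [ 0.4611 -0.1128  0.0005] [0. 0. 0.] F [-0.3  -0.04  6.2 ] [0.23 0.2  0.5 ] T [ 0.107  0.109 -0.016] rot [3.141e+00 1.000e-03 3.000e-03] op 0.559
```

Emit:
{"op": "jog_arm", "data": {
  "motion": "0 0 -0.01 0 0 0;0 0 -0.04 0 0 0;0 0 -0.09 0 0 0;0 0 -0.14 0 0 0;-0.005 -0.03 -0.18 0 0 0"
}}

```text
t: 13.4
tool_pos: [0.4559, -0.0841, 0.1829]
tool_rot: [1.0, -0.001, 0.002, 0.001]
contact_force: [1.8, 0.1, -0.5]
opening: 0.559
grip_force: 41.6
```

Emit:
{"op": "jog_arm", "data": {
  "motion": "-0.005 -0.04 -0.02 0 0 0;-0.01 -0.08 -0.04 0 0 0;-0.01 -0.12 -0.06 0 0 0;-0.01 -0.16 -0.08 0 0 0;-0.015 -0.205 -0.08 0 0 0"
}}

```text
t: 13.9
tool_pos: [0.441, 0.1239, 0.2632]
tool_rot: [1.0, 0.0, 0.003, -0.0]
contact_force: [1.3, 0.1, -1.4]
opening: 0.558
grip_force: 41.7
```

Emit:
{"op": "jog_arm", "data": {
  "motion": "0 -0.04 0 0 0 0;0 -0.08 0 0 0 0;0 -0.113 0 0 0 0;0 -0.113 0 0 0 0"
}}

```text
t: 14.3
tool_pos: [0.4388, 0.2383, 0.259]
tool_rot: [1.0, 0.003, -0.001, -0.0]
contact_force: [0.6, -0.5, -0.6]
opening: 0.556
grip_force: 41.7
```

Run:
```python
from wm import *
rd(3);c=grab('wrist','w5');s=state();p=s['tool_pos'];print(p)
im=meas(c,'held',p[0],p[1],p[2]+.0115,50)
im2=plane(c,.1275,.5268,.2384,.02,.0001)
g=cv2.createCLAHE(3,(4,4)).apply(im2[...,1].copy())
o=np.hstack([cv2.resize(im[:,:,::-1],(400,400)),cv2.cvtColor(g,cv2.COLOR_GRAY2BGR)])
cv2.imwrite('pics/w5b.png',o)
```

```text
t 14.45 pos [0.4393 0.2358 0.259 ] [0.0002 0.0007 0.    ] F [-0.26 -0.43 -1.37] [0.53 0.24 0.22] T [-0.006 -0.008  0.019] rot [ 3.141e+00  2.000e-03 -1.000e-03] op 0.56
[0.43967437 0.23464884 0.25911325]
held -1 ell (0.4323, 0.2008) [2.  6.1] 0.4 rect [4.8 1.8] 90.0 mom long axis -89.8
held -1 ell (0.4406, 0.2354) [45.1 47.6] 19.9 rect [46.5 49.2] 43.4 mom long axis -48.7
held -1 ell (0.467, 0.2597) [4.1 9.8] 99.7 rect [9.7 4.3] 8.1 mom long axis 9.3
held -1 ell (0.4711, 0.2347) [ 5.4 66.9] 94.5 rect [53.3  7.2] 6.2 mom long axis 4.9
```

View pics/w5b.png

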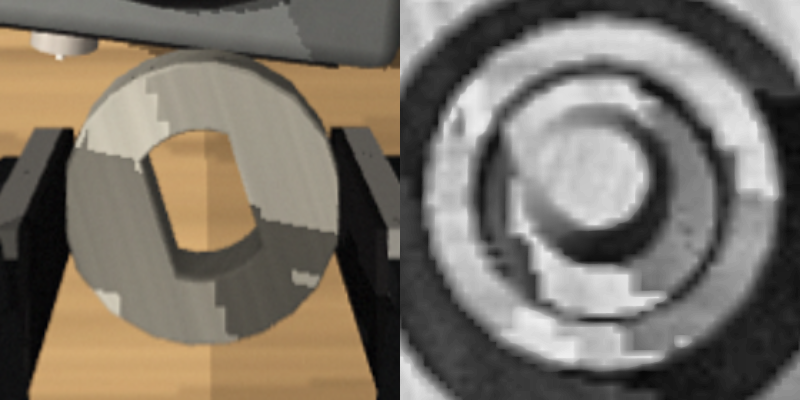

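The held washer (left half) has slot edges running (230,132)→(258,212), so its slot yaw is about +18°. The spindle strip (right half) has its left flat running (497,135)→(545,300), a yaw of about +16°. They're nearly matched already, so I'll go above the nose and correct the position there.

Emit:
{"op": "jog_arm", "data": {
  "motion": "0.044 -0.002 0 0 0 0;0.0876 -0.004 0.03 0 0 0;0.0876 -0.004 0.07 0 0 0;0.0876 -0.004 0.094 0 0 0;0.0876 -0.004 0.094 0 0 0"
}}

```text
t: 15.0
tool_pos: [0.5249, 0.2369, 0.16]
tool_rot: [1.0, -0.001, -0.005, 0.002]
contact_force: [-0.7, 0.3, -1.4]
opening: 0.558
grip_force: 41.7
```

```bash
python3 -c "from h import *;rd(3);rd(3)"
```

```text
t 15.15 pos [0.5275 0.2384 0.1654] [0.0008 0.0005 0.0017] F [-0.32 -0.05 -0.53] [0.41 0.25 0.11] T [-0.003  0.017 -0.011] rot [-3.141  0.    -0.004] op 0.554
t 15.3 pos [0.5288 0.2396 0.1681] [0.0001 0.0001 0.0001] F [-0.32  0.26 -0.76] [0.6  0.09 0.58] T [-0.04  -0.013  0.031] rot [-3.14e+00 -1.00e-03 -7.00e-03] op 0.554
```

Emit:
{"op": "jog_arm", "data": {
  "motion": "-0.0015 0.001 0 0 0 0;-0.0015 0.001 0.004 0 0 0;-0.0015 0.001 0.008 0 0 0;-0.0015 0.001 0.012 0 0 0;-0.0015 0.001 0.015 0 0 0"
}}

```text
t: 15.8
tool_pos: [0.5256, 0.2384, 0.1495]
tool_rot: [1.0, 0.0, -0.0, 0.0]
contact_force: [1.0, -0.5, -1.3]
opening: 0.558
grip_force: 41.7
```

```bash
python3 -c "from h import *;rd(4)"
```

```text
t 16.0 pos [0.5256 0.2384 0.1495] [0.0002 0.0001 0.0004] F [-0.22 -0.22 -0.63] [0.18 0.6  0.67] T [-0.004  0.003  0.003] rot [ 3.141e+00  1.000e-03 -1.000e-03] op 0.556
```

Emit:
{"op": "jog_arm", "data": {
  "motion": "0.0015 0 0 0 0 0;0.0015 0 0.004 0 0 0;0.0015 0 0.008 0 0 0;0.0015 0 0.012 0 0 0;0.0015 0 0.015 0 0 0"
}}

```text
t: 16.5
tool_pos: [0.5272, 0.2384, 0.1346]
tool_rot: [1.0, 0.0, -0.0, 0.0]
contact_force: [0.5, 0.7, -1.6]
opening: 0.559
grip_force: 41.7
```

```bash
python3 -c "from h import *;rd(4);rd(2)"
```

```text
t 16.7 pos [0.5271 0.2383 0.1346] [0.0002 0.0001 0.0004] F [-0.12 -0.34 -1.47] [0.47 0.64 0.47] T [-0.008  0.013  0.005] rot [ 3.142e+00  1.000e-03 -0.000e+00] op 0.556
t 16.8 pos [0.5276 0.2385 0.1355] [0.     0.     0.0001] F [-0.12 -0.41 -0.87] [0.14 0.2  0.1 ] T [-0.01   0.005  0.044] rot [-3.141e+00 -1.000e-03 -1.000e-03] op 0.557
```

Now I'll feel down to the shoulder (contact is expected at about 0.1305 if unmatched).

Emit:
{"op": "jog_arm", "data": {
  "motion": "0 0 0.0015 0 0 0;0 0 0.003 0 0 0;0 0 0.0045 0 0 0;0 0 0.006 0 0 0;0 0 0.006 0 0 0"
}}

```text
t: 17.3
tool_pos: [0.5272, 0.2384, 0.1289]
tool_rot: [1.0, 0.0, -0.0, 0.0]
contact_force: [-0.7, -0.3, -1.1]
opening: 0.555
grip_force: 41.7
```

```bash
python3 -c "from h import *;rd(3)"
```

```text
t 17.45 pos [0.5274 0.2385 0.1292] [0.0001 0.     0.0001] F [ 0.37 -0.75 -1.07] [0.13 0.44 0.54] T [ 0.011  0.006 -0.002] rot [-3.142e+00 -1.000e-03 -0.000e+00] op 0.554
```

Emit:
{"op": "jog_arm", "data": {
  "motion": "0 0 0.001 0 0 0;0 0 0.002 0 0 0;0 0 0.003 0 0 0;0 0 0.003 0 0 0"
}}

```text
t: 17.85
tool_pos: [0.5273, 0.2384, 0.126]
tool_rot: [1.0, 0.0, -0.0, 0.0]
contact_force: [-0.4, -0.2, -1.2]
opening: 0.557
grip_force: 41.7
```

```bash
python3 -c "from h import *;rd(3)"
```

```text
t 18.0 pos [0.5274 0.2385 0.1262] [0.     0.     0.0001] F [-0.37 -0.21 -1.  ] [0.46 0.22 0.83] T [ 0.035 -0.011 -0.008] rot [-3.142e+00 -1.000e-03 -0.000e+00] op 0.558
```

Emit:
{"op": "jog_arm", "data": {
  "motion": "0 0 0.001 0 0 0;0 0 0.002 0 0 0;0 0 0.003 0 0 0;0 0 0.0035 0 0 0"
}}

```text
t: 18.4
tool_pos: [0.5274, 0.2384, 0.1226]
tool_rot: [1.0, 0.0, -0.0, 0.0]
contact_force: [0.3, -0.2, -1.3]
opening: 0.561
grip_force: 41.7
```

```bash
python3 -c "from h import *;rd(3)"
```

```text
t 18.55 pos [0.5274 0.2384 0.1226] [0.     0.     0.0001] F [-0.25  0.1  -0.85] [0.46 0.28 0.24] T [-0.015 -0.005  0.004] rot [ 3.142e+00  1.000e-03 -0.000e+00] op 0.56
```

Emit:
{"op": "jog_arm", "data": {
  "motion": "0 0 0.0007 0 0 0;0 0 0.0014 0 0 0;0 0 0.002 0 0 0;0 0 0.0025 0 0 0"
}}

```text
t: 18.95
tool_pos: [0.5277, 0.2385, 0.1224]
tool_rot: [1.0, 0.0, 0.0, 0.0]
contact_force: [-5.8, -1.3, 10.5]
opening: 0.56
grip_force: 42.7
```

```bash
python3 -c "from h import *;rd(3)"
```

```text
t 19.1 pos [0.5277 0.2385 0.1224] [0. 0. 0.] F [-5.74 -2.3   8.51] [0.76 0.33 0.75] T [-0.363  0.88   0.014] rot [3.142e+00 2.000e-03 0.000e+00] op 0.556
```

Landed at 0.1224. The seated height is 0.1225, against 0.1305 on the shoulder, so the washer has dropped onto the spacer. I'll release and fetch the retainer.

Emit:
{"op": "jog_arm", "data": {
  "motion": "0 0 -0.002 0 0 0;0 0 -0.002 0 0 0;0 0 -0.002 0 0 0;0 0 -0.002 0 0 0",
  "grip": 0.8
}}

```text
t: 19.5
tool_pos: [0.5274, 0.2384, 0.122]
tool_rot: [1.0, 0.0, -0.0, 0.0]
contact_force: [0.1, 0.4, -0.1]
opening: 0.801
grip_force: 0.0
```

Emit:
{"op": "jog_arm", "data": {
  "motion": "0 0 -0.01 0 0 0;0 0 -0.03 0 0 0;0 0 -0.07 0 0 0;-0.01 0.02 -0.11 0 0 0;-0.02 0.05 -0.13 0 0 0"
}}

```text
t: 20.0
tool_pos: [0.5088, 0.1892, 0.2576]
tool_rot: [1.0, 0.002, 0.003, -0.001]
contact_force: [0.5, -0.4, 0.1]
opening: 0.797
grip_force: 0.0
```

Emit:
{"op": "jog_arm", "data": {
  "motion": "-0.008 0.048 0 0 0 0;-0.016 0.096 0 0 0 0;-0.024 0.144 0 0 0 0;-0.032 0.19 0 0 0 0;-0.04 0.235 0 0 0 0"
}}

```text
t: 20.5
tool_pos: [0.4672, -0.0483, 0.2533]
tool_rot: [1.0, 0.0, 0.001, 0.0]
contact_force: [1.1, -0.5, 0.8]
opening: 0.799
grip_force: 0.0
```

Emit:
{"op": "jog_arm", "data": {
  "motion": "-0.008 0.046 0.01 0 0 0;-0.016 0.092 0.02 0 0 0;-0.024 0.136 0.03 0 0 0;-0.032 0.18 0.04 0 0 0;-0.035 0.225 0.05 0 0 0"
}}

```text
t: 21.0
tool_pos: [0.4322, -0.2735, 0.203]
tool_rot: [1.0, 0.0, 0.001, 0.0]
contact_force: [0.6, -0.6, -0.3]
opening: 0.796
grip_force: 0.0
```

Emit:
{"op": "jog_arm", "data": {
  "motion": "-0.01 0.045 0.02 0 0 0;-0.01 0.09 0.04 0 0 0;-0.01 0.107 0.05 0 0 0;-0.01 0.107 0.05 0 0 0;-0.01 0.107 0.05 0 0 0"
}}

```text
t: 21.5
tool_pos: [0.4229, -0.3786, 0.1526]
tool_rot: [1.0, 0.0, -0.0, -0.0]
contact_force: [0.3, 0.8, 0.6]
opening: 0.798
grip_force: 0.0
```

Run:
```python
from wm import *
rd(5);c=grab('wrist','w6');meas(c,'ret',.433,-.3785,.021,50);rd(2)
```

```text
t 21.75 pos [ 0.4236 -0.378   0.1534] [0.0001 0.0001 0.0001] F [-0.09 -0.26  0.23] [0.64 0.27 0.41] T [-0.003  0.016  0.011] rot [3.14e+00 4.00e-03 2.00e-03] op 0.798
ret -1 ell (0.4311, -0.374) [40.9 42.3] 153.0 rect [41.4 41.6] 14.6 mom long axis 62.9
ret 0 ell (0.4311, -0.3734) [13.9 16. ] 28.3 rect [14.1 15.9] 45.0 mom long axis -62.4
t 21.9 pos [ 0.4234 -0.3781  0.153 ] [0.     0.     0.0001] F [ 0.13  0.35 -0.28] [0.33 0.47 0.2 ] T [ 0.     0.007 -0.004] rot [3.141e+00 3.000e-03 1.000e-03] op 0.8
```

Emit:
{"op": "jog_arm", "data": {
  "motion": "0.0076 -0.004 0.04 0 0 0;0.0076 -0.004 0.08 0 0 0;0.0076 -0.004 0.115 0 0 0;0.0076 -0.004 0.135 0 0 0;0.0076 -0.004 0.144 0 0 0"
}}

```text
t: 22.4
tool_pos: [0.4293, -0.373, 0.0056]
tool_rot: [1.0, 0.001, -0.002, -0.002]
contact_force: [-0.1, 0.3, -0.4]
opening: 0.798
grip_force: 0.0
```

Emit:
{"op": "jog_arm", "data": {
  "motion": "0 0 0 0 0 0;0 0 0 0 0 0;0 0 0 0 0 0;0 0 0 0 0 0;0 0 0 0 0 0",
  "grip": 0.3,
  "force": 60
}}

```text
t: 22.9
tool_pos: [0.4315, -0.3756, 0.01]
tool_rot: [1.0, 0.0, 0.001, 0.001]
contact_force: [0.7, -0.2, 4.6]
opening: 0.458
grip_force: 60.9
```

```bash
python3 -c "from h import *;rd(3)"
```

```text
t 23.05 pos [ 0.4315 -0.3756  0.01  ] [0. 0. 0.] F [-0.31  0.05  6.15] [0.34 0.45 0.33] T [0.094 0.005 0.004] rot [3.14e+00 1.00e-03 3.00e-03] op 0.459
```

Emit:
{"op": "jog_arm", "data": {
  "motion": "0 0 -0.01 0 0 0;0 0 -0.04 0 0 0;0 0 -0.09 0 0 0;0 0 -0.14 0 0 0;0.005 -0.03 -0.17 0 0 0"
}}

```text
t: 23.55
tool_pos: [0.4363, -0.3474, 0.1835]
tool_rot: [1.0, -0.001, 0.002, 0.003]
contact_force: [1.4, 0.3, -0.1]
opening: 0.455
grip_force: 60.6
```

Emit:
{"op": "jog_arm", "data": {
  "motion": "0.008 -0.047 0 0 0 0;0.016 -0.094 -0.01 0 0 0;0.024 -0.14 -0.02 0 0 0;0.032 -0.185 -0.03 0 0 0;0.035 -0.23 -0.03 0 0 0"
}}

```text
t: 24.05
tool_pos: [0.471, -0.113, 0.2103]
tool_rot: [1.0, 0.0, 0.002, 0.0]
contact_force: [0.3, 0.5, 0.2]
opening: 0.457
grip_force: 60.6
```

Emit:
{"op": "jog_arm", "data": {
  "motion": "0.008 -0.047 0 0 0 0;0.016 -0.094 0 0 0 0;0.024 -0.14 0 0 0 0;0.032 -0.185 0 0 0 0;0.035 -0.23 0 0 0 0"
}}

```text
t: 24.55
tool_pos: [0.5049, 0.1174, 0.2084]
tool_rot: [1.0, 0.001, 0.0, 0.0]
contact_force: [0.3, -0.6, -1.3]
opening: 0.459
grip_force: 60.6
```

Emit:
{"op": "jog_arm", "data": {
  "motion": "0.01 -0.047 0 0 0 0;0.016 -0.094 0 0 0 0;0.021 -0.124 0.01 0 0 0;0.021 -0.124 0.015 0 0 0;0.021 -0.124 0.015 0 0 0"
}}

```text
t: 25.05
tool_pos: [0.5249, 0.2395, 0.1919]
tool_rot: [1.0, 0.001, -0.001, 0.001]
contact_force: [0.2, -0.2, -1.3]
opening: 0.454
grip_force: 60.7
```

```bash
python3 -c "from h import *;rd(5);rd(2)"
```

```text
t 25.3 pos [0.5259 0.2386 0.1934] [0.0004 0.0002 0.0005] F [-0.02  0.26 -0.64] [0.31 0.37 0.5 ] T [ 0.004  0.022 -0.011] rot [-3.141e+00  1.000e-03 -1.000e-03] op 0.463
t 25.4 pos [0.5263 0.2386 0.1939] [0.     0.0001 0.    ] F [ 0.69  0.38 -0.5 ] [0.54 0.33 0.46] T [ 0.002 -0.026 -0.02 ] rot [-3.141e+00  1.000e-03 -1.000e-03] op 0.457
```

Emit:
{"op": "jog_arm", "data": {
  "motion": "0.0009 0 0.006 0 0 0;0.0009 0 0.014 0 0 0;0.0009 0 0.021 0 0 0;0.0009 0 0.026 0 0 0;0.0009 0 0.028 0 0 0"
}}

```text
t: 25.9
tool_pos: [0.5263, 0.2393, 0.1639]
tool_rot: [1.0, 0.0, -0.001, 0.0]
contact_force: [0.5, 0.1, -0.7]
opening: 0.456
grip_force: 60.7
```

```bash
python3 -c "from h import *;rd(6)"
```

```text
t 26.2 pos [0.5269 0.2395 0.1651] [0.0003 0.0001 0.0006] F [ 0.24 -0.14 -0.5 ] [0.25 0.23 0.51] T [ 0.002 -0.001  0.007] rot [-3.141e+00 -1.000e-03 -1.000e-03] op 0.461
```

y is 1 mm high; I'll correct it and feel down the cone.

Emit:
{"op": "jog_arm", "data": {
  "motion": "0.0002 0.001 0 0 0 0;0.0002 0.001 0.002 0 0 0;0.0002 0.001 0.004 0 0 0;0.0002 0.001 0.006 0 0 0;0.0002 0.001 0.008 0 0 0"
}}

```text
t: 26.7
tool_pos: [0.5271, 0.2384, 0.157]
tool_rot: [1.0, 0.0, -0.0, 0.0]
contact_force: [0.5, 0.1, -0.9]
opening: 0.461
grip_force: 60.7
```

```bash
python3 -c "from h import *;rd(4)"
```

```text
t 26.9 pos [0.527  0.2384 0.1569] [0.0001 0.     0.0002] F [ 0.08  0.34 -1.24] [0.27 0.23 0.27] T [ 0.003 -0.02  -0.   ] rot [ 3.142e+00  1.000e-03 -0.000e+00] op 0.459
```

Emit:
{"op": "jog_arm", "data": {
  "motion": "0 0 0.0015 0 0 0;0 0 0.003 0 0 0;0 0 0.0045 0 0 0;0 0 0.006 0 0 0;0 0 0.007 0 0 0"
}}

```text
t: 27.4
tool_pos: [0.5276, 0.2389, 0.1513]
tool_rot: [1.0, 0.0, 0.001, -0.0]
contact_force: [-0.8, 2.0, 1.4]
opening: 0.457
grip_force: 61.0
```

```bash
python3 -c "from h import *;rd(3)"
```

```text
t 27.55 pos [0.5277 0.2388 0.151 ] [0.     0.     0.0001] F [1.19 2.15 2.55] [0.13 0.59 0.08] T [ 0.279 -0.149 -0.017] rot [-3.141e+00 -1.000e-03 -3.000e-03] op 0.461
```

Emit:
{"op": "jog_arm", "data": {
  "motion": "0.0003 -0.0004 0.001 0 0 0;0.0003 -0.0004 0.002 0 0 0;0.0003 -0.0004 0.003 0 0 0;0.0003 -0.0004 0.004 0 0 0;0.0003 -0.0004 0.004 0 0 0"
}}

```text
t: 28.05
tool_pos: [0.5268, 0.2386, 0.1447]
tool_rot: [1.0, 0.0, -0.001, 0.0]
contact_force: [1.5, 0.5, -4.4]
opening: 0.453
grip_force: 60.7
```

```bash
python3 -c "from h import *;rd(3)"
```

```text
t 28.2 pos [0.5267 0.2386 0.1447] [0.     0.     0.0001] F [ 1.08  1.   -3.91] [0.44 0.8  1.14] T [ 0.187 -0.287 -0.016] rot [ 3.141e+00  1.000e-03 -3.000e-03] op 0.456
```

Emit:
{"op": "jog_arm", "data": {
  "motion": "0 0 0.001 0 0 0;0 0 0.002 0 0 0;0 0 0.003 0 0 0;0 0 0.004 0 0 0;0 0 0.004 0 0 0"
}}

```text
t: 28.7
tool_pos: [0.5271, 0.2388, 0.1418]
tool_rot: [1.0, 0.0, -0.0, 0.0]
contact_force: [0.2, 1.1, -3.8]
opening: 0.457
grip_force: 61.6
```

```bash
python3 -c "from h import *;rd(3)"
```

```text
t 28.85 pos [0.5271 0.2388 0.1419] [0. 0. 0.] F [-0.35  1.53 -3.12] [0.18 0.18 0.18] T [0.208 0.068 0.012] rot [ 3.141e+00  1.000e-03 -1.000e-03] op 0.457
```

Emit:
{"op": "jog_arm", "data": {
  "motion": "0 0 0.001 0 0 0;0 0 0.002 0 0 0;0 0 0.003 0 0 0;0 0 0.003 0 0 0"
}}

```text
t: 29.25
tool_pos: [0.5278, 0.2389, 0.141]
tool_rot: [1.0, 0.0, 0.0, 0.0]
contact_force: [-3.4, 0.1, 5.6]
opening: 0.455
grip_force: 62.4
```

```bash
python3 -c "from h import *;rd(3)"
```

```text
t 29.4 pos [0.5278 0.2389 0.141 ] [0. 0. 0.] F [-3.56 -0.36  5.48] [0.29 0.28 0.29] T [-0.14   0.645  0.015] rot [3.142e+00 1.000e-03 1.000e-03] op 0.457
```

Emit:
{"op": "jog_arm", "data": {
  "motion": "-0.0004 0 0.001 0 0 0;-0.0004 0 0.002 0 0 0;-0.0004 0 0.003 0 0 0;-0.0004 0 0.003 0 0 0"
}}

```text
t: 29.8
tool_pos: [0.528, 0.239, 0.1409]
tool_rot: [1.0, 0.001, 0.001, 0.0]
contact_force: [-8.8, -3.0, 16.2]
opening: 0.458
grip_force: 63.5
```

```bash
python3 -c "from h import *;rd(3)"
```

```text
t 29.95 pos [0.528  0.239  0.1409] [0. 0. 0.] F [-8.52 -2.89 15.97] [0.2  0.43 0.43] T [-0.567  1.474 -0.008] rot [3.142e+00 2.000e-03 3.000e-03] op 0.458
```

It's bottomed at 0.1409, solid at 16 N, which is the home height. I'll unload, release and back away for a look.

Emit:
{"op": "jog_arm", "data": {
  "motion": "-0.0004 0 -0.005 0 0 0;-0.0004 0 -0.005 0 0 0"
}}

```text
t: 30.15
tool_pos: [0.5271, 0.2389, 0.1419]
tool_rot: [1.0, 0.0, 0.001, -0.0]
contact_force: [0.3, 0.7, -0.9]
opening: 0.457
grip_force: 61.8
```

Emit:
{"op": "jog_arm", "data": {
  "motion": "0 0 0 0 0 0;0 0 0 0 0 0;0 0 0 0 0 0;0 0 0 0 0 0",
  "grip": 0.8
}}

```text
t: 30.55
tool_pos: [0.5267, 0.2388, 0.1412]
tool_rot: [1.0, 0.0, -0.0, 0.0]
contact_force: [1.0, 0.7, -0.4]
opening: 0.799
grip_force: 0.0
```

Emit:
{"op": "jog_arm", "data": {
  "motion": "0 0 -0.01 0 0 0;0 0 -0.03 0 0 0;0 0 -0.07 0 0 0;0 0 -0.11 0 0 0;-0.04 0 -0.13 0 0 0"
}}

```text
t: 31.05
tool_pos: [0.49, 0.2391, 0.2766]
tool_rot: [1.0, -0.001, 0.004, -0.001]
contact_force: [-0.5, 1.3, 0.4]
opening: 0.802
grip_force: 0.0
```

Emit:
{"op": "jog_arm", "data": {
  "motion": "-0.045 0 -0.02 0 0 0;-0.045 0 -0.02 0 0 0;-0.045 0 -0.02 0 0 0"
}}

```text
t: 31.35
tool_pos: [0.4416, 0.2391, 0.2932]
tool_rot: [1.0, 0.001, 0.002, -0.001]
contact_force: [-0.1, -0.3, -0.7]
opening: 0.801
grip_force: 0.0
```

Run:
```python
from wm import *
rd(4);c=grab('wrist','wf');d=grab('side','sf')
for z in(.152,.134): meas(c,str(z),.5268,.2384,z,50)
u,v=proj(c,[.527,.238,.14]).astype(int);p,q=proj(d,[.527,.238,.14]).astype(int)
a=cv2.resize(cv2.imread('pics/wf.png')[max(0,v-60):v+60,u-60:u+60],(390,390),interpolation=3)
b=cv2.resize(cv2.imread('pics/sf.png')[q-40:q+40,p-40:p+40],(390,390),interpolation=3)
cv2.imwrite('pics/fin.png',np.hstack([a,b]))
```

```text
t 31.55 pos [0.442  0.2387 0.2908] [0.0001 0.0001 0.0007] F [ 0.19 -0.16 -0.12] [0.64 0.27 0.36] T [ 0.008  0.001 -0.014] rot [ 3.141e+00  0.000e+00 -3.000e-03] op 0.801
0.152 -1 ell (0.5277, 0.2396) [10.6 11.2] 93.4 rect [10.8 11.2] 90.0 mom long axis 8.3
0.152 -1 ell (0.5288, 0.2411) [78.  80.7] 58.3 rect [69.8 69.8] 90.0 mom long axis -56.7
0.152 1 ell (0.5055, 0.2488) [1.3 7.9] 120.4 rect [7.3 1.4] 29.1 mom long axis 30.3
0.152 1 ell (0.5264, 0.2384) [15.7 17.3] 99.7 rect [16.3 16.6] 54.5 mom long axis 8.5
0.134 -1 ell (0.5288, 0.2397) [11.3 11.9] 95.4 rect [11.5 11.8] 90.0 mom long axis 11.7
0.134 -1 ell (0.5296, 0.2421) [74.6 81.4] 38.5 rect [69.8 69.8] 90.0 mom long axis -57.2
0.134 2 ell (0.5052, 0.2495) [1.2 8.7] 120.6 rect [7.6 1.4] 29.7 mom long axis 30.5
0.134 2 ell (0.5274, 0.2384) [16.7 18.4] 98.7 rect [17.6 17.2] 49.4 mom long axis 9.3
```

View pics/fin.png

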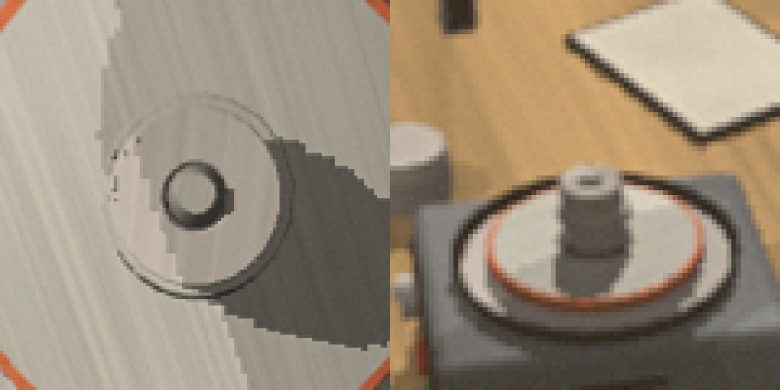

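The wrist crop shows the retainer (115–280 px, about 42 mm) concentric on the washer ring (105–293 px, about 50 mm). I'll check the stack height in the side view numerically against a seated and an unseated model.

Run:
```python
from h import *
d=load('sf');q0=proj(d,[.527,.238,.14]).astype(int);o=-d['R'].T@d['t']
v=np.array([.527,.238])-o[:2];v/=np.linalg.norm(v);w=np.array([-v[1],v[0]])
f=lambda off,z:((proj(d,[.527+off[0],.238+off[1],z])-q0+40)*4.875+[390,0]).round(0)
for n,r,z in [('ret top',.021,.152),('ret top if unseated',.021,.160),('washer top',.025,.134),('washer bot',.025,.125),('disc',.074,.105)]:
    print(n,'far',f(v*r,z),'near',f(-v*r,z),'L/R',f(w*r,z),f(-w*r,z))
g=d['img'][q0[1]-8:q0[1]+16,q0[0]-12:q0[0]+13].mean(-1).astype(int)
print(q0);print('\n'.join(f'{int((i+32)*4.875)} '+' '.join('%3d'%x for x in r) for i,r in enumerate(g)))
```

```text
ret top far [587. 164.] near [589. 198.] L/R [556. 182.] [619. 179.]
ret top if unseated far [586. 154.] near [588. 187.] L/R [556. 172.] [619. 169.]
washer top far [588. 184.] near [591. 224.] L/R [552. 205.] [627. 201.]
washer bot far [589. 195.] near [591. 235.] L/R [553. 217.] [627. 213.]
disc far [588. 182.] near [595. 302.] L/R [482. 246.] [700. 234.]
[286 154]
156 152 150 152 152 151 152 156 154 155 154 155 154 156 156 159 157 157 153 154 155 158 161 160 159 156
160 151 151 153 153 153 150 153 155 154 156 163 167 157 155 168 167 161 153 152 155 158 161 163 159 156
165 154 154 150 152 154 154 154 157 163 171 183 183 181 169 169 166 166 163 158 154 159 161 165 164 161
170 156 155 156 155 156 153 147 158 182 189 189 185 178 175 162 157 165 165 150 121 107 116 120 133 145
175 158 152 130 120 108 103 121 166 185 175 161 133 129 131 122 141 165 167 154 109  56  50  53  72  93
180 122  98  77  63  45  49  94 152 174 166 142 101  89  86 101 138 170 171 157 126 109  90  62  53  49
185  63  42  44  54  68 108 125 132 160 169 163 149 144 145 151 162 171 161 135 147 186 181 166 157 136
19
[... 1065 characters left out ...]
 133  87  83  75  81  78  78  80  79  77  80  80  77  78  79 116 162 177 175
243 188 186 186 188 189 186 147  84  63  65  75  77  79  78  77  78  80  72  70  63  90 139 172 178 178
248 186 186 188 189 191 187 150  82  55  57  67  70  71  71  74  68  68  63  55  57  85 146 181 178 176
253 189 190 188 186 180 161 112  81  74  64  60  60  63  63  63  56  62  65  69  77  86 137 176 175 176
258 191 184 178 175 172 140  90  86  84  84  80  80  78  77  78  80  79  82  84  86 120 164 177 177 176
263 176 173 168 168 173 140  87  84  89  89  91  86  89  88  86  89  90  86  85  91 138 176 177 177 178
268 166 168 167 170 174 145  88  87  88  86  87  87  89  89  90  90  84  85  86 120 166 181 176 174 176
```

The side view fits the seated model: the retainer top spans rows 164–193 (seated predicts 164–198, unseated 154–187), and the washer's wide band is at rows 205–217. Handing in.

```bash
python3 -c "from h import *;print(finish_job())"
```

```text
the job is handed in; nothing more can be done
None
```

The job is handed in at about 32 s: the long spacer, keyed washer and retainer are stacked on the spindle at their seated heights, the highest force I read was 18 N, and the spare parts were left alone. The washer dropped without turning, and I judged the retainer home by height and firmness, not by a clear click.

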